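# Fit the large bobbin to the bobbin sander

### The arm

A 6-joint arm with a two-finger parallel gripper is mounted at the origin on the work surface. World frame = base frame: x ahead of the robot, y to its left, z up, the work surface at z = 0. Lengths are in mm, angles in rad, forces in N, time in s.
With the tool pointing down it reaches from about 350 to 875 mm from the base axis. Payload 4.2 kg.
Tool frame: the origin (TCP) lies midway between the tips of the shut fingers; the grasp point (between the pads) lies 19 mm behind it (arm.tcp_to_grasp is the distance from the TCP to the grasp point, in mm); z points along the fingers, y is the line along which they close (so a half turn about z gives the same grasp; the last joint's range is limited). The gripper opens to 85 mm and grips with 20 to 120 N. Pads are 22 mm wide; open, the fingers measure 114 mm over their backs; the gripper's body (76 mm by 85 mm) begins 54 mm behind the grasp point. The pads swing forward as they close: fully open they stand 13 mm farther back than shut.
Start: joints at [-1.017, 0.385, 0.008, 0, -1.194, -0.259], TCP at [181.609, -598.011, 231.312] pointing down, gripper open.
Joint ranges: [-3.14, 3.14], [-1.21, 2.06], [-1.07, 1.41], [-3.16, 2.05], [-2.99, -0.16], [-3.1, 3.1]. Speed limits (rad/s): [2.79, 2.79, 3.14, 3.14, 3.14, 3.14].

### API

Orientations are given as a unit quaternion [x, y, z, w].
In Python, from bench import arm, get_image gives the robot as it stands.
- The arm moves only by the tool drive_tool, never from a script. Its argument "deltas" is a list of rows, each a list of 2 entries, a list of its own where there are three numbers: the shift along the tool's x, y, z in cm, then the turn, a rotation vector about the tool's x, y, z in degrees. In form: [[[x, y, z], [ax, ay, az]], ...]. A call has 1 to 12 rows; each row shifts and turns the commanded pose from where the row before left it, along the tool's axes as they then stand; what a row does not reach is not made up. A row lasts 1/10 s, in which the tool goes at most 50 mm and 8.59 degrees, less where a joint would pass 70% of its speed; a pose out of reach is approached as far as the arm can. A call with a gripper value outside its range is refused whole. "claw" is the finger opening in cm, from 0 to 8.54, set as the call begins (left out, the last holds). The fingers move at their own pace and stop on an object; the grip force is fixed at half the most. Time passes only in rows, so rows that do not move let the fingers close. It gives the time, the measured TCP pose, the force, the opening and the grip force at its end, in the units of the state.
- arm.read_state(): the state, without advancing time (a new reading comes with each control period).
- get_image(name): name is "side" or "top" or "wrist"; returns a dict with "img" (400x640x3 uint8, red, green, blue), "fx", "fy", "cx", "cy" (pixels), "eye" and "orientation" of the camera in the world; the wrist camera has in their place "mount" (4x4, takes a point from camera to tool coordinates, whose origin is the TCP and whose axes are the flange's). Camera axes: x right, y down, z forward; pixel columns grow to the right and rows downward; lengths in mm; the calibration is good to about 2 mm. A picture is of the moment at which its call begins: read the wrist's pose just before it. There is no depth.
- arm.job_done(): hands the job in; it is judged then, once.
The state is a dict: "clock": time; "joints": joint angles; "joint_vel": joint speeds; "joint_efforts": joint torques, N m; "position": TCP position; "ee_rot": TCP orientation; "contact_force": force on the tool from outside, world axes, zero at the start; "wrist_torque": the same for the moment, N m; "gripper_width": finger opening in mm; "grasp_force": force on a finger pad.
Only numpy, scipy, OpenCV 4.12 (cv2) and the standard library are available. Lean on these libraries where they do the work, as an engineer would, in place of code of your own. Each camera call takes 0.05 s, during which the arm holds its last target. There are 200 camera calls.

### The job

Take the thickest of the three sanding bobbins off its storage peg and slip it over the sander's upright spindle, lowering it gently (neither dropped nor forced) until it stands fully home on the machine's plate. Its core is soft foam, so hold it lightly, with less than 15 N of grip. Then put the loose flanged collar over the spindle, wide flange down, so that it sits flat on top of the bobbin; leave the other two bobbins standing on their pegs.

Things in the scene. Friction and masses are not known exactly. Their poses are not given: they have to be found in the camera images.
- sander: bench-mounted bobbin sander, fixed: grey cast plate 340 (x) x 280 (y) x 12 mm flat on the bench. Origin at the centre of its underside; x runs along the 340 mm side, z up. The spindle stands 30 mm from the origin along +x, in a dark disc with a bright steel ring set flush in the plate
- spindle_foot (a point): point on the spindle's axis at the plate's top surface (12 mm above the bench). The spindle is a bare steel rod 12 mm in diameter and 112 mm tall above this point, its last 12 mm tapering to 4 mm; nothing else stands on it
- spindle_tip (a point): centre of the spindle's top end, 112 mm above spindle_foot
- rack: plywood storage board 320 (x) x 90 (y) x 20 mm thick, fixed, with three wooden pegs 10 mm in diameter and 20 mm tall in a row along its x axis at x = -105, 0 and +105 mm. Origin at the centre of its underside. Each peg carries one bobbin, standing on the board; which peg holds which bobbin varies
- bobbin: the thickest sanding bobbin: upright tube 50 mm in diameter and 76 mm tall with a through bore of 15.5 mm, brown abrasive outside, grey foam core, about 160 g; both ends alike. Origin at the centre of its lower end, z along its axis
- bobbin_mid (a point): centre of the thick bobbin, on its axis, 38 mm from either end
- bobbin_mid_size: bystander: bobbin of the same kind, 38 mm in diameter, 76 mm tall, on its peg. Origin at the centre of its lower end
- bobbin_slim: bystander: bobbin of the same kind, 26 mm in diameter, 76 mm tall, on its peg. Origin at the centre of its lower end
- collar: loose aluminium retaining collar lying flange down on the sander's plate: flange 46 mm in diameter and 6 mm thick, above it a round hub 26 mm in diameter and 22 mm tall (28 mm in all), through bore 15.5 mm, about 80 g. Origin at the centre of the flange's underside, z up the hub

How it is judged:
By the outcome, as a careful person would: the job done as asked, in the order asked, and still so for the second after the job is handed in, with the robot touching nothing.
It also fails if it takes over 64 s, if anything falls off the work surface, if the arm or the gripper's body presses on something with over 40 N, if the wrist force passes 120 N, or if a joint passes its speed limit or range.

## Working session

There is one attempt and no reset: what is moved stays moved. The work goes in short steps, Python scripts to look and compute and a tool call to move; the robot and the scene stay as the last step left them, time stands still between calls to the robot, and variables do not carry over. Pictures are saved under pics/ and viewed, at most 10 in all, crops included, and the job is handed in when it is done.

Besides the shell and the picture viewer there is one more tool, called after ">>>" as name([rows], argument=value, ...), one row to a line, values as JSON. drive_tool: Moves the arm, as the interface text tells. Its arguments: {"type":"object","properties":{"deltas":{"type":"array"},"claw":{"type":"number"}},"required":["deltas"]}

```bash
mkdir -p pics; ls
python3 - <<'E'
from bench import arm,get_image
import cv2,numpy as np
for n in("side","top"):
    d=get_image(n);cv2.imwrite(f"pics/{n}0.png",d["img"][...,::-1])
    print(n,{k:np.round(v,4).tolist() for k,v in d.items() if k!="img"})
d=get_image("wrist");print(np.round(d["mount"],3).tolist(),d["fx"],d["cx"],d["cy"])
print(arm.read_state(),[a for a in dir(arm) if a[0]!='_'])
E
```

```text
pics
side {'fx': 381.2761, 'fy': 381.2761, 'cx': 321.3694, 'cy': 193.6413, 'eye': [498.761, -437.1211, 677.7878], 'orientation': [0.9445, -0.0337, 0.004, -0.3268]}
top {'fx': 514.5021, 'fy': 514.5021, 'cx': 318.2625, 'cy': 201.4868, 'eye': [319.1468, 6.5184, 1296.3693], 'orientation': [0.7091, -0.6991, 0.0613, -0.0681]}
[[-0.001, -0.964, -0.266, 66.844], [1.0, -0.001, -0.001, 0.358], [0.001, -0.266, 0.964, -141.408], [0.0, 0.0, 0.0, 1.0]] 348.5599134093805 320.58310708035845 192.9654912264436
{'clock': 0.15, 'joints': array([-1.01737207e+00,  3.85357251e-01,  6.92971712e-03, -3.21848047e-04,
       -1.19400172e+00, -2.58598685e-01]), 'joint_vel': array([-0.00044854, -0.00179436,  0.00316818,  0.00311951,  0.0014066 ,
        0.00114311]), 'joint_efforts': array([-1.97795207e-04, -3.92679441e+01,  1.88580590e+01,  4.18860376e+00,
       -3.40040344e-03, -5.43279597e-06]), 'position': array([ 181.48409283, -597.60799695,  230.48711805]), 'ee_rot': array([-1.46820733e-01,  9.89162769e-01,  8.09168492e-04, -1.85035810e-04]), 'contact_force': array([-0.34613968,  0.58543697,  0.44719422]), 'wrist_torque': array([-0.05181866, -0.04696661,  0.00209563]), 'grasp_force': 0.0, 'gripper_width': 85.31881875248821} ['IKError', 'job_done', 'read_state', 'tcp_to_grasp']
```

View pics/top0.png

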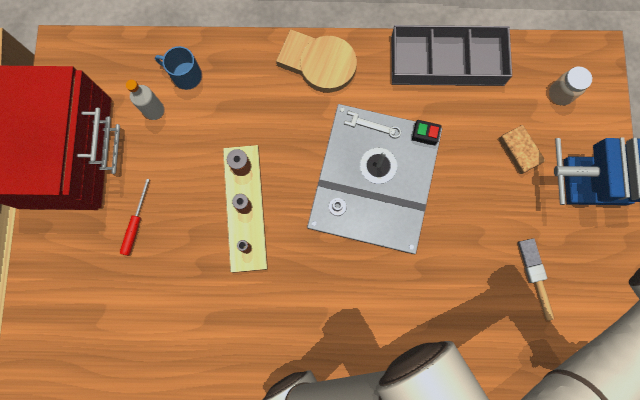

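View pics/side0.png

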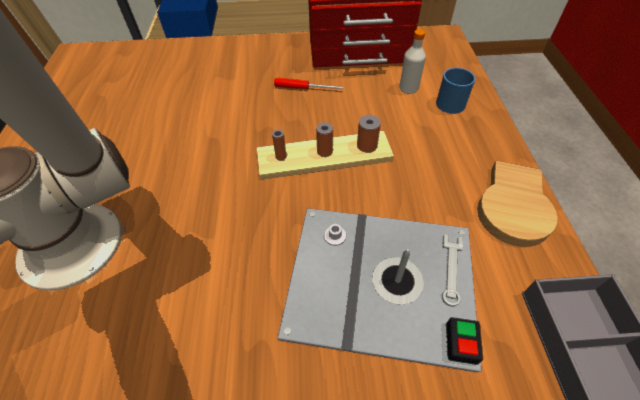

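```bash
cat > h.py <<'E'
from bench import arm,get_image
import cv2,numpy as np
from scipy.spatial.transform import Rotation as R
def cam(n):
    s=arm.read_state(); d=get_image(n)
    if n=="wrist":
        T=np.eye(4);T[:3,:3]=R.from_quat(s["ee_rot"]).as_matrix();T[:3,3]=s["position"]
        M=T@np.array(d["mount"])
    else:
        M=np.eye(4);M[:3,:3]=R.from_quat(d["orientation"]).as_matrix();M[:3,3]=d["eye"]
    d["M"]=M;return d
def atz(d,u,v,z):
    r=d["M"][:3,:3]@[(u-d["cx"])/d["fx"],(v-d["cy"])/d["fy"],1];e=d["M"][:3,3]
    return e+r*(z-e[2])/r[2]
def proj(d,p):
    q=d["M"][:3,:3].T@(np.array(p)-d["M"][:3,3]);return np.array([d["fx"]*q[0]/q[2]+d["cx"],d["fy"]*q[1]/q[2]+d["cy"]])
def st():
    s=arm.read_state();x=R.from_quat(s["ee_rot"]).as_matrix()
    return s["clock"],s["position"].round(1),"x",x[:,0].round(3),"y",x[:,1].round(3),"z",x[:,2].round(3),"j",s["joints"].round(2),s["contact_force"].round(1),round(s["gripper_width"],2),s["grasp_force"]
E
python3 - <<'E'
from h import *
t=cam("top");s=cam("side")
for n,a,b,z in(("bob",(237,158),(369,121),96),("mid",(240,201),(325,128),96),("slim",(243,245),(279,134),96),("collar",(337,206),(335,231),40),("tip",(385,155),(406,252),124),("ring",(378,165),(398,281),12)):
    print(n,atz(t,*a,z).round(1),atz(s,*b,z).round(1))
print(st())
a=cv2.resize(t["img"][130:260,210:420],None,fx=3.8,fy=3.8,interpolation=cv2.INTER_CUBIC)
cv2.imwrite("pics/c1.png",a[...,::-1])
E
```

```text
bob [645.6 217.5  96. ] [642.6 220.6  96. ]
mid [540.2 205.8  96. ] [541.1 205.5  96. ]
slim [435.7 194.3  96. ] [438.1 194.4  96. ]
collar [541.2 -26.2  40. ] [543.3 -32.4  40. ]
tip [ 649.8 -136.   124. ] [ 650.1 -135.   124. ]
ring [ 654.5 -131.4   12. ] [ 653.3 -133.8   12. ]
(0.25, array([ 181.6, -597.8,  230.8]), 'x', array([-0.957, -0.291,  0.   ]), 'y', array([-0.291,  0.957,  0.001]), 'z', array([-0.   ,  0.001, -1.   ]), 'j', array([-1.02,  0.39,  0.01, -0.  , -1.19, -0.26]), array([-0.3,  0.1, -1.5]), 85.48, 0.0)
```

View pics/c1.png

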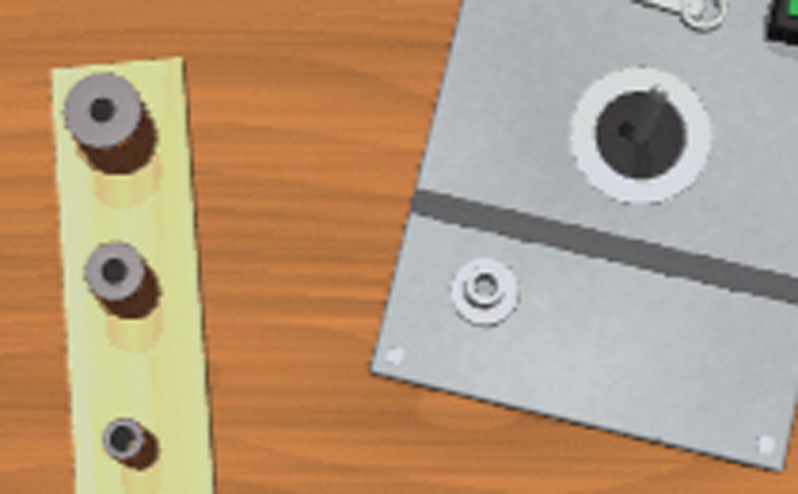

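>>> drive_tool([
  [[0,0,0],[0,0,8.5]],
  [[0,0,0],[0,0,8.4]],
  [[-3.1,3.1,0],[0,0,0]],
  [[-3.1,3.1,0],[0,0,0]],
  [[-3.1,3.1,0],[0,0,0]],
  [[-3.1,3.1,0],[0,0,0]],
  [[-3.1,3.1,0],[0,0,0]],
  [[-3.1,3.1,0],[0,0,0]],
  [[-3.1,3.1,0],[0,0,0]],
  [[-3.1,3.1,0],[0,0,0]],
  [[-3.1,3.1,0],[0,0,0]],
  [[-3.1,3.1,0],[0,0,0]],
])

```text
clock: 1.45
position: [492.7, -286.5, 231.4]
ee_rot: [-0.0, 1.0, -0.0, 0.0]
contact_force: [1.0, 0.0, 0.0]
gripper_width: 85.3
grasp_force: 0.0
```

>>> drive_tool([
  [[-3.1,3.1,0],[0,0,0]],
  [[-3.1,3.1,0],[0,0,0]],
  [[-3.1,3.1,0],[0,0,0]],
  [[-3.1,3.1,0],[0,0,0]],
  [[-2,3,0],[0,0,0]],
  [[0,0,0],[0,0,0]],
  [[0,0,0],[0,0,0]],
])

```text
clock: 2.15
position: [635.8, -133.3, 230.6]
ee_rot: [-0.001, 1.0, 0.0, -0.001]
contact_force: [-0.5, -0.3, 0.5]
gripper_width: 85.8
grasp_force: 0.0
```

Run:
```python
from h import *
print(st()); w=cam("wrist"); np.save("w_sp.npy",w["M"]);cv2.imwrite("pics/w1.png",w["img"][...,::-1])
for p in [(650,-133,124),(653,-133,12),(541,-29,40)]: print(proj(w,p).round(1))
```

```text
(2.15, array([ 635.8, -133.3,  230.6]), 'x', array([-1.   , -0.001,  0.001]), 'y', array([-0.001,  1.   ,  0.   ]), 'z', array([-0.001,  0.   , -1.   ]), 'j', array([ 0.04,  0.43,  0.07, -0.  , -1.22, -1.61]), array([-0.5, -0.3,  0.5]), 85.81, 0.0)
[320.6 209.4]
[320.7 179.3]
[436.6  64.8]
```

View pics/w1.png

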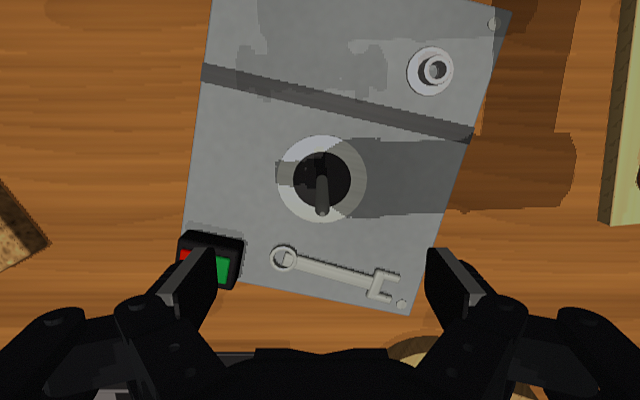

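Run:
```python
from h import *
w=cam("wrist")
g=cv2.cvtColor(w["img"],cv2.COLOR_RGB2GRAY)
print(atz(w,322,212,124),atz(w,322,179,12),atz(w,434.5,70,40),atz(w,429.5,71.5,15))
t,s=cam("top"),cam("side")
a=cv2.resize(w["img"][30:230,260:470],None,fx=3,fy=3,interpolation=cv2.INTER_CUBIC)
cv2.imwrite("pics/c2.png",a[...,::-1][:600])
```

```text
[ 651.70673495 -132.7995917   124.        ] [ 652.35120668 -132.45157166   12.        ] [545.10077186 -31.15435034  40.        ] [544.71264569 -28.18291354  15.        ]
```

View pics/c2.png

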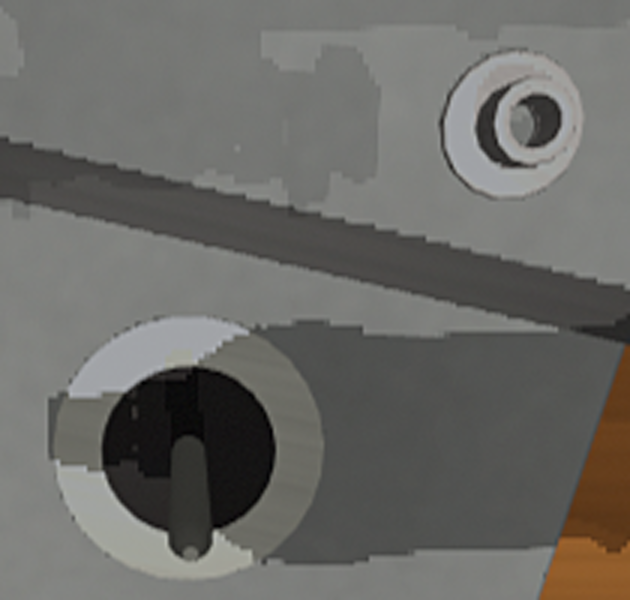

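>>> drive_tool([
  [[-0.1,4.4,0],[0,0,0]],
  [[-0.1,4.4,0],[0,0,0]],
  [[-0.1,4.4,0],[0,0,0]],
  [[-0.1,4.4,0],[0,0,0]],
  [[-0.1,4.4,0],[0,0,0]],
  [[-0.1,4.4,0],[0,0,0]],
  [[-0.1,4.4,0],[0,0,0]],
  [[-0.1,4.4,0],[0,0,0]],
  [[0,0,0],[0,0,0]],
  [[0,0,0],[0,0,0]],
])

```text
clock: 3.35
position: [643.5, 218.0, 231.2]
ee_rot: [-0.0, 1.0, -0.0, -0.0]
contact_force: [-0.3, 0.3, -0.2]
gripper_width: 85.6
grasp_force: 0.0
```

Run:
```python
from h import *
print(st()); w=cam("wrist"); np.save("w_b.npy",w["M"])
u,v=proj(w,(645,218,96));print(u,v);u=int(u);v=int(v)
c=w["img"][max(v-60,0):v+60,u-80:u+80];print(u-80,max(v-60,0))
cv2.imwrite("pics/c3.png",cv2.resize(c,None,fx=4,fy=4,interpolation=cv2.INTER_CUBIC)[...,::-1])
```

```text
(3.35, array([643.5, 218. , 231.2]), 'x', array([-1.   , -0.001,  0.   ]), 'y', array([-0.001,  1.   , -0.   ]), 'z', array([-0., -0., -1.]), 'j', array([ 0.56,  0.48,  0.16,  0.  , -1.25, -2.13]), array([-0.3,  0.3, -0.2]), 85.62, 0.0)
320.36600816726485 183.5965394942352
240 123
```

View pics/c3.png

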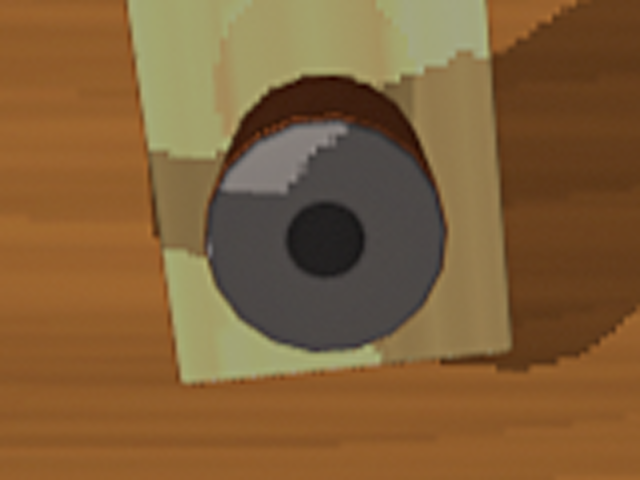

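>>> drive_tool([
  [[-0.09,0.04,0],[0,0,0]],
  [[0,0,0],[0,0,0]],
  [[0,0,0],[0,0,0]],
  [[0,0,0],[0,0,0]],
  [[0,0,4],[0,0,0]],
  [[0,0,4],[0,0,0]],
  [[0,0,2],[0,0,0]],
  [[0,0,0],[0,0,0]],
  [[0,0,0],[0,0,0]],
], claw=5.8)

```text
clock: 4.3
position: [645.3, 218.3, 132.0]
ee_rot: [-0.0, 1.0, -0.0, 0.001]
contact_force: [0.5, 0.2, 1.4]
gripper_width: 58.2
grasp_force: 0.0
```

Run:
```python
from h import *
print(st()); w=cam("wrist")
cv2.imwrite("pics/w2.png",w["img"][...,::-1])
```

```text
(4.3, array([645.3, 218.3, 132. ]), 'x', array([-1.   , -0.   , -0.001]), 'y', array([-0.,  1., -0.]), 'z', array([ 0.001, -0.   , -1.   ]), 'j', array([ 0.56,  0.55,  0.03,  0.  , -1.04, -2.13]), array([0.5, 0.2, 1.4]), 58.19, 0.0)
```

View pics/w2.png

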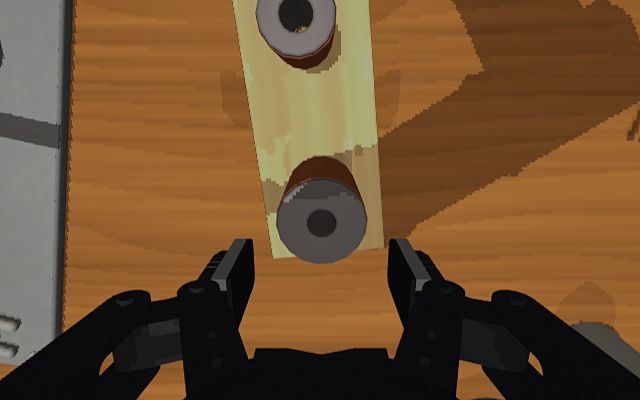

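>>> drive_tool([
  [[0,0,2],[0,0,0]],
  [[0,0,2],[0,0,0]],
  [[0,0,2],[0,0,0]],
  [[0,0,0.8],[0,0,0]],
  [[0,0,0],[0,0,0]],
  [[0,0,0],[0,0,0]],
])

```text
clock: 4.95
position: [645.8, 218.8, 65.1]
ee_rot: [-0.0, 1.0, 0.001, 0.001]
contact_force: [0.4, -0.2, 0.2]
gripper_width: 57.7
grasp_force: 0.0
```

>>> drive_tool([
  [[0,0,0],[0,0,0]],
  [[0,0,0],[0,0,0]],
  [[0,0,0],[0,0,0]],
  [[0,0,0],[0,0,0]],
], claw=5.3)

```text
clock: 5.35
position: [644.8, 218.3, 63.7]
ee_rot: [0.0, 1.0, 0.0, 0.0]
contact_force: [-0.0, 0.4, -0.7]
gripper_width: 52.7
grasp_force: 0.0
```

>>> drive_tool([
  [[0,0,0],[0,0,0]],
  [[0,0,0],[0,0,0]],
  [[0,0,0],[0,0,0]],
  [[0,0,0],[0,0,0]],
], claw=5.1)

```text
clock: 5.75
position: [644.7, 218.4, 63.4]
ee_rot: [0.0, 1.0, 0.0, 0.0]
contact_force: [-0.4, 0.9, 0.9]
gripper_width: 50.6
grasp_force: 0.3
```

>>> drive_tool([
  [[0,0,0],[0,0,0]],
  [[0,0,0],[0,0,0]],
  [[0,0,0],[0,0,0]],
  [[0,0,0],[0,0,0]],
], claw=5.02)

```text
clock: 6.15
position: [644.7, 218.4, 63.5]
ee_rot: [0.0, 1.0, 0.0, 0.0]
contact_force: [-0.8, 0.7, 2.0]
gripper_width: 50.4
grasp_force: 9.8
```

>>> drive_tool([
  [[0,0,-0.1],[0,0,0]],
  [[0,0,-0.3],[0,0,0]],
  [[0,0,-0.5],[0,0,0]],
  [[0,0,-0.8],[0,0,0]],
  [[0,0,-1],[0,0,0]],
  [[0,0,-1],[0,0,0]],
  [[0,0,0],[0,0,0]],
  [[0,0,0],[0,0,0]],
])

```text
clock: 6.95
position: [644.7, 218.4, 100.9]
ee_rot: [0.0, 1.0, 0.0, 0.0]
contact_force: [-0.2, -0.7, -2.9]
gripper_width: 50.3
grasp_force: 9.8
```

>>> drive_tool([
  [[0,0,-1],[0,0,0]],
  [[0,0,-1.5],[0,0,0]],
  [[0,0,-1.5],[0,0,0]],
  [[0,0,-1.5],[0,0,0]],
  [[0,0,-1.5],[0,0,0]],
  [[0,0,-1],[0,0,0]],
  [[0,0,-0.5],[0,0,0]],
  [[0,0,0],[0,0,0]],
  [[0,0,0],[0,0,0]],
])

```text
clock: 7.85
position: [644.2, 218.2, 184.5]
ee_rot: [0.0, 1.0, -0.0, -0.001]
contact_force: [0.2, -0.0, -2.6]
gripper_width: 50.7
grasp_force: 9.8
```

Run:
```python
from h import *
print(st()); w=cam("wrist");np.save("wM.npy",w["M"]);p=arm.read_state()["position"]
print(proj(w,p+[0,0,32]),proj(w,p+[0,20,32]))
cv2.imwrite("pics/w3.png",w["img"][...,::-1])
```

```text
(7.85, array([644.2, 218.2, 184.5]), 'x', array([-1.   ,  0.   ,  0.001]), 'y', array([ 0.,  1., -0.]), 'z', array([-0.001, -0.   , -1.   ]), 'j', array([ 0.56,  0.51,  0.09, -0.  , -1.15, -2.13]), array([ 0.2, -0. , -2.6]), 50.69, 9.835774549283087)
[319.32836161 292.46606271] [375.78539316 292.43507667]
```

View pics/w3.png

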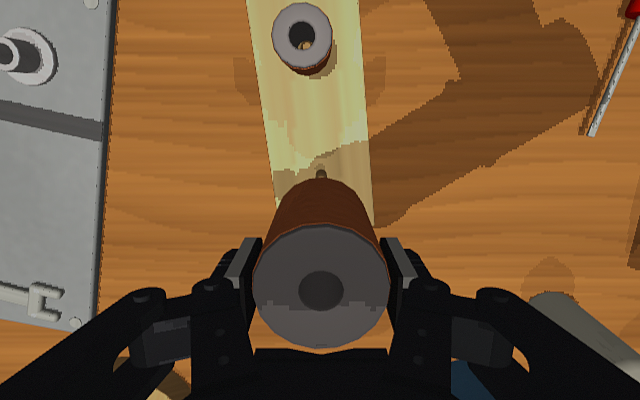

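>>> drive_tool([
  [[-0.08,-1,0],[0,0,0]],
  [[-0.08,-2,0],[0,0,0]],
  [[-0.08,-3,0],[0,0,0]],
  [[-0.08,-3,0],[0,0,0]],
  [[-0.08,-3,0],[0,0,0]],
  [[-0.08,-3,0],[0,0,0]],
  [[-0.08,-3,0],[0,0,0]],
  [[-0.08,-3,0],[0,0,0]],
  [[-0.08,-3,0],[0,0,0]],
  [[-0.08,-3,0],[0,0,0]],
  [[-0.08,-3,0],[0,0,0]],
  [[0,-2,0],[0,0,0]],
])

```text
clock: 9.1
position: [652.4, -105.4, 185.1]
ee_rot: [0.001, 1.0, -0.0, -0.0]
contact_force: [-0.2, -0.1, -1.3]
gripper_width: 50.4
grasp_force: 9.9
```

>>> drive_tool([
  [[0,-1.5,0],[0,0,0]],
  [[0,-1,0],[0,0,0]],
  [[0,-0.6,0],[0,0,0]],
  [[0,0,0],[0,0,0]],
  [[0,0,0],[0,0,0]],
  [[0,0,0],[0,0,0]],
  [[0,0,0],[0,0,0]],
])

```text
clock: 9.8
position: [653.5, -131.9, 185.3]
ee_rot: [-0.0, 1.0, 0.0, -0.0]
contact_force: [0.3, 0.2, -1.7]
gripper_width: 50.4
grasp_force: 9.9
```

Run:
```python
from h import *
print(st())
t,s,w=cam("top"),cam("side"),cam("wrist");print(st()[1])
p=arm.read_state()["position"]
print(proj(s,(652.7,-133.2,124)),proj(s,p+[0,0,-44]),proj(s,p+[0,0,32]),proj(t,p+[0,0,32]),proj(w,p+[0,0,32]))
u,v=proj(s,(652.7,-133.2,124)).astype(int);c=s["img"][v-50:v+50,u-60:u+60];print(u-60,v-50)
d=w["img"][230:370,220:420]
c=cv2.resize(c,(600,500),interpolation=cv2.INTER_CUBIC);cv2.imwrite("pics/c4.png",c[...,::-1])
g=(w["img"].max(2)<45)
n,l,S,C=cv2.connectedComponentsWithStats(g[270:320,295:345].astype('uint8'));print(S,C+[295,270])
```

```text
(9.8, array([ 653.5, -131.9,  185.3]), 'x', array([-1.   , -0.001,  0.   ]), 'y', array([-0.001,  1.   ,  0.   ]), 'z', array([-0.,  0., -1.]), 'j', array([ 0.04,  0.49,  0.05, -0.  , -1.14, -1.61]), array([ 0.3,  0.2, -1.7]), 50.35, 9.854609607718885)
[ 653.4 -132.2  185.3]
[407.32681553 250.91268428] [409.41359388 244.98440446] [418.1410983  218.26093175] [388.37029902 141.72576472] [319.11153731 293.02250519]
347 200
[[   0    0   50   50 1212]
 [   4    1   45   38 1287]
 [  38   37    1    1    1]] [[318.02145215 299.58085809]
 [320.88189588 289.70551671]
 [333.         307.        ]]
```

View pics/c4.png

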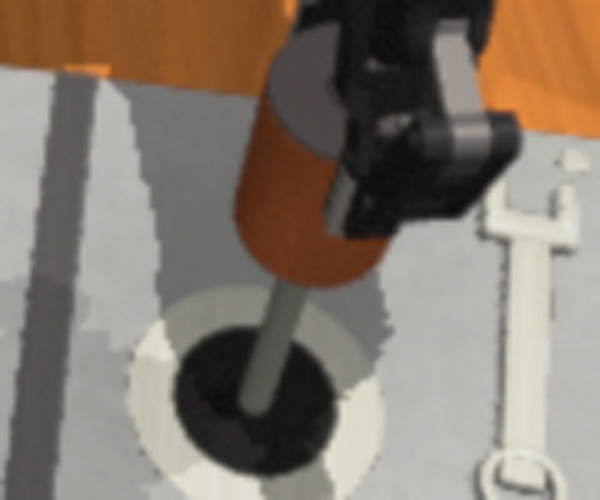

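>>> drive_tool([
  [[-0.03,-0.15,0],[0,0,0]],
  [[0,0,0],[0,0,0]],
  [[0,0,0.5],[0,0,0]],
  [[0,0,0.5],[0,0,0]],
  [[0,0,0.5],[0,0,0]],
  [[0,0,0.4],[0,0,0]],
  [[0,0,0.3],[0,0,0]],
  [[0,0,0.3],[0,0,0]],
  [[0,0,0],[0,0,0]],
  [[0,0,0],[0,0,0]],
])

```text
clock: 10.95
position: [653.8, -134.2, 160.4]
ee_rot: [0.0, 1.0, -0.0, 0.0]
contact_force: [0.5, -0.2, -1.2]
gripper_width: 50.6
grasp_force: 9.9
```

>>> drive_tool([
  [[0,0,0.3],[0,0,0]],
  [[0,0,0.3],[0,0,0]],
  [[0,0,0.3],[0,0,0]],
  [[0,0,0.3],[0,0,0]],
  [[0,0,0],[0,0,0]],
])

```text
clock: 11.45
position: [653.5, -133.9, 147.6]
ee_rot: [0.0, 1.0, 0.0, -0.0]
contact_force: [0.4, 1.1, -2.3]
gripper_width: 49.9
grasp_force: 9.8
```

>>> drive_tool([
  [[0,0,0.4],[0,0,0]],
  [[0,0,0.5],[0,0,0]],
  [[0,0,0.5],[0,0,0]],
  [[0,0,0.5],[0,0,0]],
  [[0,0,0.5],[0,0,0]],
  [[0,0,0.5],[0,0,0]],
  [[0,0,0],[0,0,0]],
])

```text
clock: 12.15
position: [653.4, -133.9, 118.1]
ee_rot: [0.0, 1.0, 0.0, -0.001]
contact_force: [1.1, 3.1, -4.3]
gripper_width: 50.4
grasp_force: 9.9
```

>>> drive_tool([
  [[0,0,0.5],[0,0,0]],
  [[0,0,0.5],[0,0,0]],
  [[0,0,0.5],[0,0,0]],
  [[0,0,0.5],[0,0,0]],
  [[0,0,0.5],[0,0,0]],
  [[0,0,0.5],[0,0,0]],
  [[0,0,0.5],[0,0,0]],
  [[0,0,0.5],[0,0,0]],
  [[0,0,0.5],[0,0,0]],
  [[0,0,0.4],[0,0,0]],
  [[0,0,0.3],[0,0,0]],
  [[0,0,0],[0,0,0]],
])

```text
clock: 13.35
position: [653.7, -133.9, 66.5]
ee_rot: [0.0, 1.0, 0.0, -0.0]
contact_force: [0.8, 4.4, -2.4]
gripper_width: 50.3
grasp_force: 10.0
```

>>> drive_tool([
  [[0,0.05,0],[0,0,0]],
  [[0,0.03,0],[0,0,0]],
  [[0,0,0],[0,0,0]],
  [[0,0,0.3],[0,0,0]],
  [[0,0,0.3],[0,0,0]],
  [[0,0,0.2],[0,0,0]],
  [[0,0,0.1],[0,0,0]],
  [[0,0,0],[0,0,0]],
  [[0,0,0],[0,0,0]],
])

```text
clock: 14.25
position: [653.3, -133.7, 58.1]
ee_rot: [0.0, 1.0, -0.0, -0.0]
contact_force: [0.3, -1.0, -1.3]
gripper_width: 50.1
grasp_force: 9.9
```

>>> drive_tool([
  [[0,0,0.1],[0,0,0]],
  [[0,0,0],[0,0,0]],
  [[0,0,0],[0,0,0]],
])

```text
clock: 14.55
position: [653.6, -133.5, 57.3]
ee_rot: [0.0, 1.0, -0.0, -0.0]
contact_force: [0.1, 0.5, -2.4]
gripper_width: 50.5
grasp_force: 9.9
```

>>> drive_tool([
  [[0,0,0.1],[0,0,0]],
  [[0,0,0],[0,0,0]],
  [[0,0,0],[0,0,0]],
])

```text
clock: 14.85
position: [653.7, -133.4, 56.3]
ee_rot: [0.0, 1.0, 0.0, -0.0]
contact_force: [0.9, -0.3, -1.6]
gripper_width: 50.1
grasp_force: 9.9
```

>>> drive_tool([
  [[0,0,0.1],[0,0,0]],
  [[0,0,0],[0,0,0]],
  [[0,0,0],[0,0,0]],
])

```text
clock: 15.15
position: [653.9, -133.4, 55.5]
ee_rot: [0.0, 1.0, -0.0, 0.0]
contact_force: [0.1, 0.2, -1.4]
gripper_width: 50.4
grasp_force: 9.9
```

>>> drive_tool([
  [[0,0,0.05],[0,0,0]],
  [[0,0,0],[0,0,0]],
  [[0,0,0],[0,0,0]],
])

```text
clock: 15.45
position: [653.9, -133.4, 55.4]
ee_rot: [-0.0, 1.0, -0.0, 0.0]
contact_force: [-0.8, 0.4, 2.8]
gripper_width: 50.5
grasp_force: 10.2
```

>>> drive_tool([
  [[0,0,0.05],[0,0,0]],
  [[0,0,0],[0,0,0]],
  [[0,0,0],[0,0,0]],
])

```text
clock: 15.75
position: [653.9, -133.4, 55.4]
ee_rot: [-0.0, 1.0, -0.0, 0.0]
contact_force: [-1.2, 1.1, 5.2]
gripper_width: 50.4
grasp_force: 10.3
```

>>> drive_tool([
  [[0,0,0],[0,0,0]],
  [[0,0,0],[0,0,0]],
  [[0,0,0],[0,0,0]],
], claw=5.3)

```text
clock: 16.05
position: [653.6, -133.4, 53.9]
ee_rot: [0.0, 1.0, 0.0, -0.0]
contact_force: [0.7, 0.3, 0.1]
gripper_width: 53.2
grasp_force: 0.0
```

>>> drive_tool([
  [[0,0,0],[0,0,0]],
  [[0,0,0],[0,0,0]],
  [[0,0,0],[0,0,0]],
  [[0,0,-0.5],[0,0,0]],
  [[0,0,-2],[0,0,0]],
  [[0,0,-3],[0,0,0]],
  [[0,0,-3],[0,0,0]],
  [[0,0,-3],[0,0,0]],
], claw=6.0)

```text
clock: 16.85
position: [653.6, -133.4, 170.9]
ee_rot: [0.0, 1.0, -0.0, 0.0]
contact_force: [0.2, -0.0, 0.0]
gripper_width: 59.9
grasp_force: 0.0
```

>>> drive_tool([
  [[2.0,2.0,0],[0,0,0]],
  [[3,3,0],[0,0,0]],
  [[3,3,0],[0,0,0]],
  [[2.9,2.7,0],[0,0,0]],
  [[0,0,0],[0,0,0]],
  [[0,0,0],[0,0,0]],
], claw=6.0)

```text
clock: 17.45
position: [544.8, -25.7, 170.4]
ee_rot: [-0.001, 1.0, 0.0, 0.001]
contact_force: [0.1, -0.8, -0.1]
gripper_width: 59.8
grasp_force: 0.0
```

Run:
```python
from h import *
print(st());w=cam("wrist")
u,v=proj(w,(545,-27,40));print(u,v,proj(w,(545,-27,18)));u,v=int(u),int(v)
c=w["img"][v-60:v+60,u-80:u+80];print(u-80,v-60)
c1=cv2.resize(c,None,fx=4,fy=4,interpolation=cv2.INTER_CUBIC)
s=cam("side")["img"][200:300,350:470]
c2=cv2.resize(s,(144*4,480))[:, :]
im=np.hstack([cv2.resize(c1,(480,360)),cv2.resize(c2,(320,267))if 0 else cv2.copyMakeBorder(cv2.resize(s,(320,267)),0,93,0,0,cv2.BORDER_CONSTANT)])
cv2.imwrite("pics/c5.png",im[...,::-1])
```

```text
(17.45, array([544.8, -25.7, 170.4]), 'x', array([-1.   , -0.002, -0.002]), 'y', array([-0.002,  1.   ,  0.   ]), 'z', array([ 0.002,  0.   , -1.   ]), 'j', array([ 0.25,  0.3 , -0.28,  0.  , -0.99, -1.82]), array([ 0.1, -0.8, -0.1]), 59.82, 0.0)
318.68983920749207 183.1958213053215 [318.83842053 177.05164287]
238 123
```

View pics/c5.png

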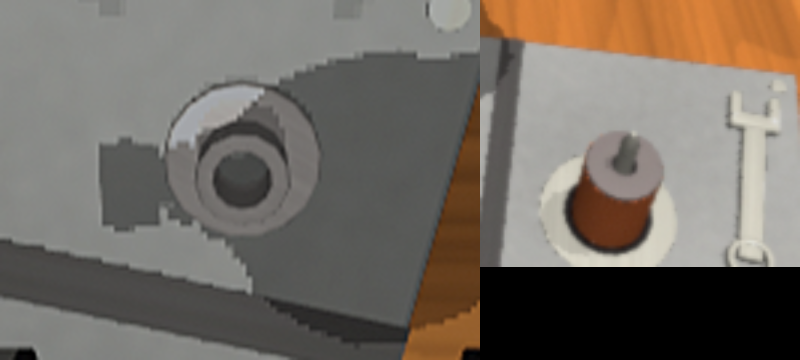

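>>> drive_tool([
  [[0.03,-0.1,2],[0,0,0]],
  [[0,0,3],[0,0,0]],
  [[0,0,3],[0,0,0]],
  [[0,0,2],[0,0,0]],
  [[0,0,1],[0,0,0]],
  [[0,0,0],[0,0,0]],
  [[0,0,0],[0,0,0]],
  [[0,0,1],[0,0,0]],
  [[0,0,1],[0,0,0]],
  [[0,0,1],[0,0,0]],
  [[0,0,0.8],[0,0,0]],
  [[0,0,0],[0,0,0]],
], claw=3.6)

```text
clock: 18.75
position: [543.3, -27.6, 19.8]
ee_rot: [0.0, 1.0, -0.0, -0.002]
contact_force: [-0.7, -0.2, -0.5]
gripper_width: 35.8
grasp_force: 0.0
```

>>> drive_tool([
  [[0,0,0],[0,0,0]],
  [[0,0,0],[0,0,0]],
  [[0,0,0],[0,0,0]],
  [[0,0,0],[0,0,0]],
], claw=2.8)

```text
clock: 19.15
position: [544.6, -27.3, 21.7]
ee_rot: [0.0, 1.0, 0.0, 0.0]
contact_force: [0.5, 0.4, -0.4]
gripper_width: 28.3
grasp_force: 0.0
```

>>> drive_tool([
  [[0,0,0],[0,0,0]],
  [[0,0,0],[0,0,0]],
  [[0,0,0],[0,0,0]],
  [[0,0,0],[0,0,0]],
  [[0,0,0],[0,0,0]],
], claw=2.5)

```text
clock: 19.65
position: [544.7, -27.3, 21.8]
ee_rot: [-0.0, 1.0, 0.0, 0.0]
contact_force: [-1.4, -0.8, 5.6]
gripper_width: 25.5
grasp_force: 20.4
```

>>> drive_tool([
  [[0,0,-0.3],[0,0,0]],
  [[0,0,-1],[0,0,0]],
  [[0,0,-2],[0,0,0]],
  [[0,0,-3],[0,0,0]],
  [[0,0,-3],[0,0,0]],
  [[0,0,-3],[0,0,0]],
  [[0,0,-1.2],[0,0,0]],
  [[0,0,0],[0,0,0]],
  [[0,0,0],[0,0,0]],
])

```text
clock: 20.55
position: [543.4, -27.4, 155.1]
ee_rot: [0.0, 1.0, 0.0, -0.001]
contact_force: [0.5, 0.2, -0.8]
gripper_width: 25.6
grasp_force: 20.1
```

Run:
```python
from h import *
print(st());w=cam("wrist");p=arm.read_state()["position"]
u,v=proj(w,p+[0,0,18]);print(u,v,proj(w,p+[7.75,0,18]),proj(w,p+[0,7.75,18]),proj(w,p+[0,13,18]))
u0,v0=int(u)-45,int(v)-45
g=cv2.cvtColor(w["img"],cv2.COLOR_RGB2GRAY)[v0:v0+90,u0:u0+90]
c=cv2.HoughCircles(cv2.resize(g,None,fx=4,fy=4),cv2.HOUGH_GRADIENT,1,20,param1=80,param2=25,minRadius=60,maxRadius=170)
print([] if c is None else (c[0][:6]/4+[u0,v0,0]).round(1))
print(g[::4,::4])
```

```text
(20.55, array([543.4, -27.4, 155.1]), 'x', array([-1.   ,  0.001,  0.002]), 'y', array([0.001, 1.   , 0.   ]), 'z', array([-0.002,  0.   , -1.   ]), 'j', array([ 0.25,  0.32, -0.3 , -0.  , -0.96, -1.82]), array([ 0.5,  0.2, -0.8]), 25.57, 20.116883190348744)
319.47227289500466 272.40408276889593 [319.52133067 289.94214193] [339.15693064 272.37906262] [352.49290422 272.36211196]
[[320.9 270.6  20.3]
 [327.6 271.4  24.7]
 [316.1 272.9  15.4]
 [323.6 275.1  23. ]]
[[ 79  98  97  98  99  99  96  95 101  67  59  61  60  60  58  88  97  95
   95  96  98  95  95]
 [ 65  96  97  98  97  97 100  55  58  60  61  61  62  61  60  60  55  98
   97  96  95  96  98]
 [ 87  47  48  52   0  97  74  58  59  60  61  60  60  61  62  61  58  55
   95  32   7  47  48]
 [ 59  56  54  16   7  96  57  59  60  60  61  63  62  62  61  61  61  60
   88  17   5  56  56]
 [ 55  55  55   5   7  53  58  60  60  61  65  72  64  65  65  61  59  59
   55  16  10  57  55]
 [ 56  55  57   6   5  56  59  63  78 102  99  99  98  98  99  93  62  60
   57  12   9  60  55]
 [ 55  56  62  11   5  58  63  98  98  97  97  96  9
[... 897 characters left out ...]
112 110   5   8  19]
 [ 10  13  21  10  54 134 129 113 118 120 120 117 117 121 120 117 117 108
  143 156   9  16  20]
 [ 11   5  19   7 149 135 135 136 113 115 117 117 119 116 116 114 137 141
  142 146   4  15  19]
 [  8   9  20   7 143 135 135 134 137 141 128 109 113 129 135 142 142 140
  140 144   1  16  20]
 [ 10   6  17   6 139 136 133 135 136 136 137 138 140 139 139 140 140 140
  140 141   4  20  19]
 [  8   7  18   3 135 136 135 136 137 136 136 137 139 138 139 138 139 140
  141 142  33  20  18]
 [ 11   9  17   0 133 133 133 135 136 136 136 138 136 138 140 137 139 139
  138 142  90  20  15]
 [  5  11  17  14 133 134 134 135 137 136 136 136 138 139 141 139 139 140
  140 141 151  18  12]]
```

>>> drive_tool([
  [[-1.0,-1.0,0],[0,0,0]],
  [[-2.5,-2.5,0],[0,0,0]],
  [[-2.5,-2.5,0],[0,0,0]],
  [[-2.5,-2.5,0],[0,0,0]],
  [[-1.5,-1.5,0],[0,0,0]],
  [[-0.9,-0.6,0],[0,0,0]],
  [[0,0,0],[0,0,0]],
  [[0,0,0],[0,0,0]],
  [[0,0,0],[0,0,0]],
  [[0,0,0],[0,0,0]],
  [[0,0,0],[0,0,0]],
])

```text
clock: 21.7
position: [653.1, -132.7, 156.8]
ee_rot: [-0.0, 1.0, 0.0, 0.0]
contact_force: [-0.4, 0.4, -0.7]
gripper_width: 25.3
grasp_force: 20.1
```

>>> drive_tool([
  [[-0.04,-0.06,0],[0,0,0]],
  [[0,0,0.5],[0,0,0]],
  [[0,0,0.5],[0,0,0]],
  [[0,0,0.5],[0,0,0]],
  [[0,0,0.5],[0,0,0]],
  [[0,0,0.3],[0,0,0]],
  [[0,0,0.3],[0,0,0]],
  [[0,0,0],[0,0,0]],
  [[0,0,0],[0,0,0]],
])

```text
clock: 22.6
position: [653.9, -134.0, 130.4]
ee_rot: [0.0, 1.0, -0.0, 0.0]
contact_force: [1.0, -0.5, -0.9]
gripper_width: 25.3
grasp_force: 20.1
```

>>> drive_tool([
  [[0,0,0.3],[0,0,0]],
  [[0,0,0.3],[0,0,0]],
  [[0,0,0.3],[0,0,0]],
  [[0,0,0.3],[0,0,0]],
  [[0,0,0],[0,0,0]],
  [[0,0,0],[0,0,0]],
])

```text
clock: 23.2
position: [653.7, -133.9, 118.1]
ee_rot: [0.0, 1.0, 0.0, -0.0]
contact_force: [-0.1, 0.6, -1.1]
gripper_width: 25.9
grasp_force: 20.1
```

Threaded (collar bottom ≈108) with no side load; lower to z≈98.

>>> drive_tool([
  [[0,0.02,0.4],[0,0,0]],
  [[0,0,0.4],[0,0,0]],
  [[0,0,0.4],[0,0,0]],
  [[0,0,0.3],[0,0,0]],
  [[0,0,0.2],[0,0,0]],
  [[0,0,0.1],[0,0,0]],
  [[0,0,0],[0,0,0]],
  [[0,0,0],[0,0,0]],
])

```text
clock: 24.0
position: [653.9, -133.8, 100.5]
ee_rot: [0.0, 1.0, -0.0, 0.0]
contact_force: [0.1, 0.0, -1.4]
gripper_width: 25.3
grasp_force: 20.1
```

>>> drive_tool([
  [[0,0,0.1],[0,0,0]],
  [[0,0,0],[0,0,0]],
  [[0,0,0],[0,0,0]],
])

```text
clock: 24.3
position: [653.8, -133.8, 99.4]
ee_rot: [0.0, 1.0, 0.0, 0.0]
contact_force: [-0.1, 0.4, -1.0]
gripper_width: 25.8
grasp_force: 20.1
```

>>> drive_tool([
  [[0,0,0.05],[0,0,0]],
  [[0,0,0],[0,0,0]],
  [[0,0,0],[0,0,0]],
])

```text
clock: 24.6
position: [653.8, -133.8, 98.8]
ee_rot: [0.0, 1.0, 0.0, -0.0]
contact_force: [0.1, 0.2, -0.0]
gripper_width: 25.3
grasp_force: 20.1
```

>>> drive_tool([
  [[0,0,0.05],[0,0,0]],
  [[0,0,0],[0,0,0]],
  [[0,0,0],[0,0,0]],
])

```text
clock: 24.9
position: [653.8, -133.8, 98.3]
ee_rot: [0.0, 1.0, 0.0, -0.0]
contact_force: [0.5, -0.3, -1.4]
gripper_width: 25.3
grasp_force: 20.1
```

>>> drive_tool([
  [[0,0,0.05],[0,0,0]],
  [[0,0,0],[0,0,0]],
  [[0,0,0],[0,0,0]],
])

```text
clock: 25.2
position: [653.9, -133.8, 97.9]
ee_rot: [0.0, 1.0, -0.0, 0.0]
contact_force: [0.4, 0.9, -0.0]
gripper_width: 25.0
grasp_force: 20.2
```

>>> drive_tool([
  [[0,0,0.05],[0,0,0]],
  [[0,0,0],[0,0,0]],
  [[0,0,0],[0,0,0]],
])

```text
clock: 25.5
position: [654.0, -133.8, 97.9]
ee_rot: [-0.0, 1.0, -0.0, 0.0]
contact_force: [-0.8, 0.1, 3.1]
gripper_width: 25.5
grasp_force: 20.4
```

>>> drive_tool([
  [[0,0,0],[0,0,0]],
  [[0,0,0],[0,0,0]],
  [[0,0,0],[0,0,0]],
], claw=2.7)

```text
clock: 25.8
position: [653.7, -133.8, 97.0]
ee_rot: [0.0, 1.0, 0.0, -0.0]
contact_force: [-0.1, -0.1, -0.7]
gripper_width: 26.9
grasp_force: 0.0
```

>>> drive_tool([
  [[0,0,0],[0,0,0]],
  [[0,0,0],[0,0,0]],
  [[0,0,0],[0,0,0]],
  [[0,0,0],[0,0,0]],
  [[0,0,-1],[0,0,0]],
  [[0,0,-2],[0,0,0]],
  [[0,0,-3],[0,0,0]],
  [[0,0,-3],[0,0,0]],
  [[0,0,-3],[0,0,0]],
  [[0,0,0],[0,0,0]],
  [[0,0,0],[0,0,0]],
], claw=4.5)

```text
clock: 26.9
position: [654.1, -133.7, 219.0]
ee_rot: [0.0, 1.0, 0.0, 0.001]
contact_force: [0.4, 0.2, -0.9]
gripper_width: 44.8
grasp_force: 0.0
```

Run:
```python
from h import *
print(st());w=cam("wrist")
def fit(z,dia,m):
    q=proj(w,(653,-133,z));r=abs(proj(w,(653,-133+dia/2,z))-q).max()
    u0,v0=int(q[0])-70,int(q[1])-70
    g=cv2.resize(cv2.cvtColor(w["img"],cv2.COLOR_RGB2GRAY)[v0:v0+140,u0:u0+140],None,fx=4,fy=4,interpolation=cv2.INTER_CUBIC)
    c=cv2.HoughCircles(g,cv2.HOUGH_GRADIENT,1,8,param1=60,param2=18,minRadius=int(3.7*r),maxRadius=int(4.3*r))
    print(m,"pred",q.round(1),r.round(1),[] if c is None else (c[0][:3]/4+[u0,v0,0]).round(1).tolist())
fit(94,46,"flange top");fit(116,26,"hub top");fit(88,50,"bobbin top")
```

```text
(26.9, array([ 654.1, -133.7,  219. ]), 'x', array([-1.   ,  0.   , -0.003]), 'y', array([0., 1., 0.]), 'z', array([ 0.003,  0.   , -1.   ]), 'j', array([ 0.04,  0.46,  0.1 , -0.  , -1.21, -1.61]), array([ 0.4,  0.2, -0.9]), 44.85, 0.0)
flange top pred [321.1 183.1] 29.2 [[322.6, 165.1, 30.8], [320.4, 181.4, 28.9], [323.6, 163.4, 29.2]]
hub top pred [321.2 190.4] 17.9 [[321.4, 191.6, 17.5]]
bobbin top pred [321.1 181.3] 31.1 [[322.6, 164.6, 30.6], [320.4, 179.6, 30.0], [321.6, 182.1, 30.4]]
```

```bash
python3 -c "
from bench import arm
print(arm.job_done())"
```

```text
the job is handed in; nothing more can be done
None
```

The job is handed in at about 27 s: the thick bobbin is home on the plate (grip read about 10 N throughout) and the collar is flange down on top of it, with the other two bobbins left untouched; contact forces and a wrist-camera check agreed, but no verdict came back.

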